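# Walk a sawn block round to the fence of a rock-saw carriage

### The arm

A 7-joint arm with a two-finger parallel gripper is mounted at the origin on a cart in front of the work surface, level with it; the furniture and walls round the work are solid. World frame = base frame: x ahead of the robot, y to its left, z up, the work surface at z = 0. Lengths are in m, angles in rad, forces in N, time in s.
With the tool pointing down it reaches from about 0.4 to 0.925 m from the base axis. Payload 4.1 kg.
Tool frame: the origin (TCP) lies at the very end of the fingers, on their centre line; the grasp point (between the pads) lies 19 mm behind it; z points along the fingers, y is the line along which they close (so a half turn about z gives the same grasp; the last joint's range is limited). The gripper opens to 85 mm and grips with 20 to 120 N. Pads are 22 mm wide; open, the fingers measure 114 mm over their backs; the gripper's body (76 mm by 85 mm) begins 54 mm behind the grasp point. The pads swing forward as they close: fully open they stand 13 mm farther back than shut.
Start: joints at [1.209, 0.398, 0.045, 1.537, -0.019, 1.207, -0.051], TCP at [0.169, -0.628, 0.231] pointing down, gripper open.
Joint ranges: [-2.82, 2.82], [-0.49, 2.23], [-1.37, 1.46], [0, 2.46], [-1.36, 4.5], [0.23, 2], [-2.94, 2.94]. Speed limits (rad/s): [2.57, 2.57, 3.14, 3.14, 3.14, 3.14, 3.14].

### API

Orientations are given as a unit quaternion [w, x, y, z].
In Python, from station import env gives the robot as it stands. The module is installed in compiled form; this text tells all that it offers.
- The arm moves only by the shell command python3 -m handwheel 'ROWS' [OPENING] [FORCE]. ROWS is JSON, one flat list of numbers, 6 for each row, row after row: the shift along the tool's x, y, z in cm, then the turn, a rotation vector about the tool's x, y, z in degrees. In form: [tx, ty, tz, rx, ry, rz, tx, ty, tz, rx, ry, rz, ...]. A call has 1 to 20 rows; each row shifts and turns the commanded pose from where the row before left it, along the tool's axes as they then stand; what a row does not reach is not made up. A row lasts 1/12 s, in which the tool goes at most 41.7 mm and 7.16 degrees, less where a joint would pass 70% of its speed; a pose out of reach is approached as far as the arm can. A call with a gripper value outside its range is refused whole. OPENING is the opening in per cent of the stroke, from 0 (shut) to 100 (fully open), set as the call begins (- or left out, the last holds). The fingers move at their own pace and stop on an object; FORCE is the grip in N (left out, the last holds). Time passes only in rows, so rows that do not move let the fingers close. It gives the time, the measured TCP pose, the force, the opening and the grip force at its end, in the units of the state.
- env.get_obs(): the state, without advancing time (a new reading comes with each control period).
- env.capture(name): name is "scene" or "top"; returns the picture (420x560x3 uint8, red, green, blue); there is no depth.
- env.get_calibration(name): a dict with "intrinsics" (3x3 intrinsics, pixels), "origin" and "rotation" of the camera in the world. Camera axes: x right, y down, z forward; pixel columns grow to the right and rows downward; lengths in m; the calibration is good to about 2 mm. A picture is of the moment at which its call begins. get_calibration takes no time and is no camera call.
- env.close_job(): hands the job in; it is judged then, once.
Trained networks look in the newest picture that a camera, given by its name, has taken for a name from the list of things; names that differ only in an ending like _2 or _b are one class to them, and where a whole thing is asked for, a point or a joint stands for the part that bears it (a point fixed in the world has none). Each returns a list of dicts, best first, with "confidence" (0 to 1); they miss things now and then, are a little off and sometimes report something else, mostly with a low value. They report only what shows in the picture. A call takes as long as a camera call.
- env.recognise(camera, query): "uv" ([column, row] in pixels, amid what is visible of it).
The state is a dict: "time": time; "qpos": joint angles; "joint_vel": joint speeds; "tau": joint torques, N m; "ee_pos": TCP position; "tcp_rot": TCP orientation; "force": force on the tool from outside, world axes, zero at the start; "moment": the same for the moment, N m; "grip_width": finger opening in m; "gripper_force": force on a finger pad.
Only numpy, scipy, OpenCV 4.12 (cv2) and the standard library are available. Lean on these libraries where they do the work, as an engineer would, in place of code of your own. Each camera call takes 0.05 s, during which the arm holds its last target. There are 200 camera calls.

### The job

The sawn stone block stands askew on the rock-saw carriage. Using fingertip pushes only, never lifting or tipping it, walk it round on the spot by its ends in turn: first push the end by the fence to the left, away from the fence, part of the way round, then the end nearest you to the right, and so on until it faces the fence, taking care that it touches neither the fence nor the end stop until it is nearly square, or its edges will chip. Then push it home with a long side flat against the fence and its end up against the stop, and leave it there with the things around undisturbed.

Things in the scene. Friction and masses are not known exactly. Their poses are not given: they have to be found in the camera images.
- carriage: the carriage bed of a rock saw, standing fixed on the bench: a flat grey metal plate 270 x 300 x 16 mm with shallow grooves and a dark blade slot (flat for pushing purposes). Origin: centre of its underside, on the bench; x points square to the fence, away from the robot, y along the fence to the left, z up; its top is at z = 16 mm
- fence: the fixed steel fence along the far edge of the carriage, standing 34 mm above the bed, interrupted by an 8 mm gap for the blade at y = +20 mm. Same origin and axes as the carriage: its face is the plane x = +105 mm, from y = -145 to +125 mm; fence and foot reach back to x = +133 mm
- stop: the fixed dark steel end stop at the right-hand end of the fence. Same origin and axes as the carriage: its face, which looks to the left (+y), is the plane y = -115 mm, from x = +35 to +105 mm, 16 mm thick, 31 mm high above the bed; the thumbscrew that clamps it on top of the fence reaches 51 mm above the bed
- block: loose sawn block of pale stone, 84 mm (x) by 160 mm (y), 48 mm high (rough top to 51), 0.75 to 1 kg, friction on the bed about 0.6. Origin: centre of its underside; x across its two long sides, y along it. At the start turned 55 to 75 degrees clockwise (from above), 22 mm or more clear of the fence; turn it anticlockwise. Home, its centre is 42 mm from the fence face and 80 mm from the stop face
- end_near (a point): point inside the block on its centre line, half-way up, 60 mm from its centre (block y = -60 mm) towards the end that is nearest the robot at the start and comes to the stop
- end_far (a point): point inside the block on its centre line, half-way up, 60 mm from its centre (block y = +60 mm) towards the end that is by the fence at the start
- brush: bystander: a dust brush 36 x 175 x 11 mm lying on the bench left of the carriage; origin centre of its underside
- lump: bystander: a dark red-brown stone 59 x 75 x 48 mm on the bench right of the carriage; origin centre of its underside
- plate: bystander: a pale unglazed tile 48 x 64 x 8 mm on the bench right of the carriage; origin centre of its underside

How it is judged:
On the way, in this order (a step that is already met when the one before it is completed fails the run):
1. the end of the block by the fence has been pushed while the block was still more than 12 degrees out of square (contact force between the fingers and block above 1 N and horizontal distance between the grasp point and end_far below 0.07 m and angle between the x axis of block and the x axis of carriage, either way round above 0.2 rad), for 0.1 s.
2. then the end nearest the robot has been pushed while the block was still more than 12 degrees out of square (contact force between the fingers and block above 1 N and horizontal distance between the grasp point and end_near below 0.07 m and angle between the x axis of block and the x axis of carriage, either way round above 0.2 rad), for 0.1 s.
At the end, for the whole second after the job is handed in: the block rests on the bed with a long side flat against the fence (within 2 degrees and 3.5 mm) and its end against the stop (within 4 mm), at rest, and the brush, the dark stone and the tile are within 20 mm of where they were (angle between the x axis of block and the x axis of carriage, either way round below 0.035 rad and x of block in the frame of carriage above 0.0595 m and y of block in the frame of carriage between -0.04 and -0.031 m and z of block in the frame of carriage between 0.012 and 0.02 m and linear speed of block below 0.01 m/s and distance of each of brush, lump, plate from where it was at the start of the episode below 0.02 m); the robot touches nothing.
It fails at once if the block is lifted more than 6 mm off the bed (z of block in the frame of carriage above 0.022 m).
It fails at once if the block is tipped by more than 7 degrees (angle between block's own z axis and vertical above 0.12 rad).
It fails at once if the block bears on the fence while more than 14 degrees out of square (contact force between block and fence above 1 N and angle between the x axis of block and the x axis of carriage, either way round above 0.25 rad).
It fails at once if the block bears on the stop while more than 14 degrees out of square (contact force between block and stop above 1 N and angle between the x axis of block and the x axis of carriage, either way round above 0.25 rad).
It fails at once if a bystander is moved by 20 mm or more (distance of any of brush, lump, plate from where it was at the start of the episode above 0.02 m).
It also fails if it takes over 64 s, if anything falls off the work surface, if the arm or the gripper's body presses on something with over 40 N, if the wrist force passes 120 N, or if a joint passes its speed limit or range.

## Working session

There is one attempt and no reset: what is moved stays moved. The work goes in short steps, Python scripts to look and compute and a shell command to move; the robot and the scene stay as the last step left them, time stands still between calls to the robot, and variables do not carry over. Pictures are saved under pics/ and viewed, at most 10 in all, crops included, and the job is handed in when it is done.

```bash
mkdir -p pics; python3 - <<'E'
from station import env
import cv2,numpy as np
o=env.get_obs();print(o['time'],o['ee_pos'],o['tcp_rot'],o['grip_width'])
for n in("top","scene"):
    c=env.get_calibration(n);print(n,np.round(c['intrinsics'],1).tolist(),np.round(c['origin'],3),np.round(c['rotation'],3).tolist())
    cv2.imwrite(f'pics/{n}0.png',env.capture(n)[:,:,::-1])
for q in("carriage","fence","stop","block","lump","brush","plate"):
    print(q,[(np.round(r['uv'],0).tolist(),round(r['confidence'],2)) for r in env.recognise("top",q)[:2]])
E
```

```text
0.0 [ 0.1686738  -0.62707355  0.23023296] [-9.66818421e-04  9.91375535e-01  1.31047966e-01 -2.12801277e-04] 0.08549572602227676
top [[395.3, 0.0, 279.0], [0.0, 395.3, 210.8], [0.0, 0.0, 1.0]] [0.452 0.188 0.953] [0.043, -0.696, 0.716, -0.027]
scene [[492.3, 0.0, 276.5], [0.0, 492.3, 209.3], [0.0, 0.0, 1.0]] [-0.028  0.536  0.848] [0.164, -0.444, 0.827, -0.303]
carriage [([275.0, 223.0], 0.62)]
fence [([283.0, 166.0], 0.76), ([281.0, 223.0], 0.32)]
stop [([334.0, 178.0], 0.77), ([294.0, 214.0], 0.59)]
block [([276.0, 222.0], 0.61)]
lump []
brush [([193.0, 223.0], 0.56)]
plate [([422.0, 232.0], 0.66)]
```

View pics/top0.png

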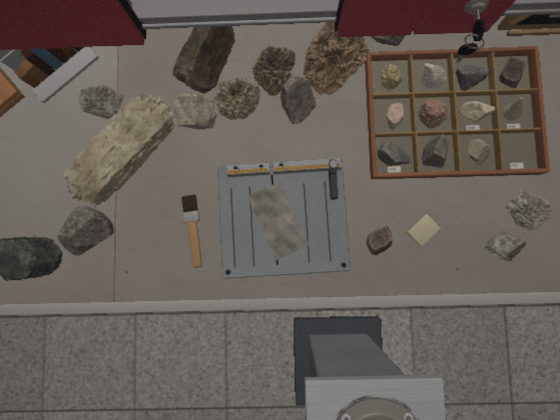

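View pics/scene0.png

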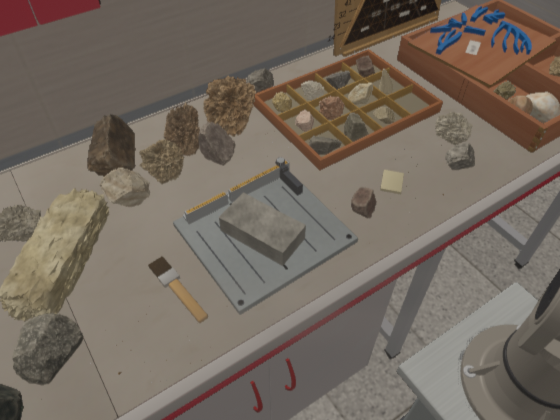

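Top view: the carriage is at (219–349, 160–277). The fence is along row ~168, the stop at (334,180), and the block runs from (262,185) to (292,257). The brush is at (193,230), the lump at (380,239), and the tile at (425,230). I'll zoom in for corners.

```bash
cat > h.py <<'E'
import cv2,numpy as np
from scipy.spatial.transform import Rotation as R
from station import env
def cam(n):
    c=env.get_calibration(n);r=np.array(c['rotation'],float)
    if r.shape!=(3,3): r=R.from_quat(r[[1,2,3,0]]).as_matrix()
    return np.array(c['intrinsics']),np.array(c['origin']),r
def p2w(n,uv,z):
    K,o,r=cam(n);uv=np.atleast_2d(uv).astype(float)
    d=(r@np.linalg.inv(K)@np.c_[uv,np.ones(len(uv))].T).T
    return o+d*((z-o[2])/d[:,2])[:,None]
def w2p(n,P):
    K,o,r=cam(n);q=(K@r.T@(np.atleast_2d(P)-o).T).T
    return q[:,:2]/q[:,2:]
def zoom(n,u0,v0,w,h,k,name,im=None):
    im=env.capture(n)[:,:,::-1] if im is None else im
    cv2.imwrite(name,cv2.resize(im[v0:v0+h,u0:u0+w],None,fx=k,fy=k,interpolation=cv2.INTER_CUBIC))
E
python3 - <<'E'
from h import *
zoom("top",210,150,150,135,5,'pics/z0.png',cv2.imread('pics/top0.png'))
zoom("scene",165,145,200,170,4,'pics/z1.png',cv2.imread('pics/scene0.png'))
print(p2w("top",[[224,277],[349,271],[275,220],[193,230],[380,239],[425,230]],0.016).round(3))
E
```

```text
[[ 0.393  0.341  0.016]
 [ 0.399  0.047  0.016]
 [ 0.524  0.217  0.016]
 [ 0.505  0.414  0.016]
 [ 0.472 -0.029  0.016]
 [ 0.49  -0.135  0.016]]
```

View pics/z0.png

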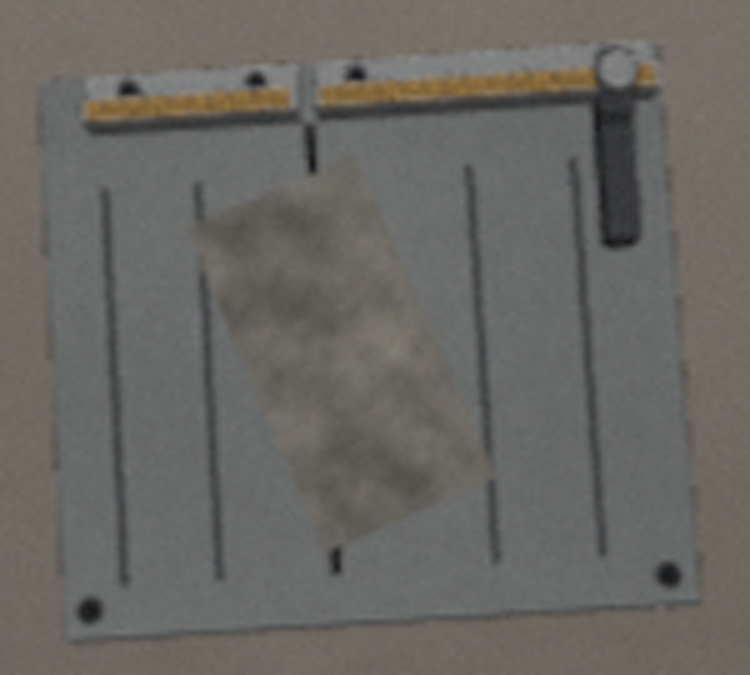

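View pics/z1.png

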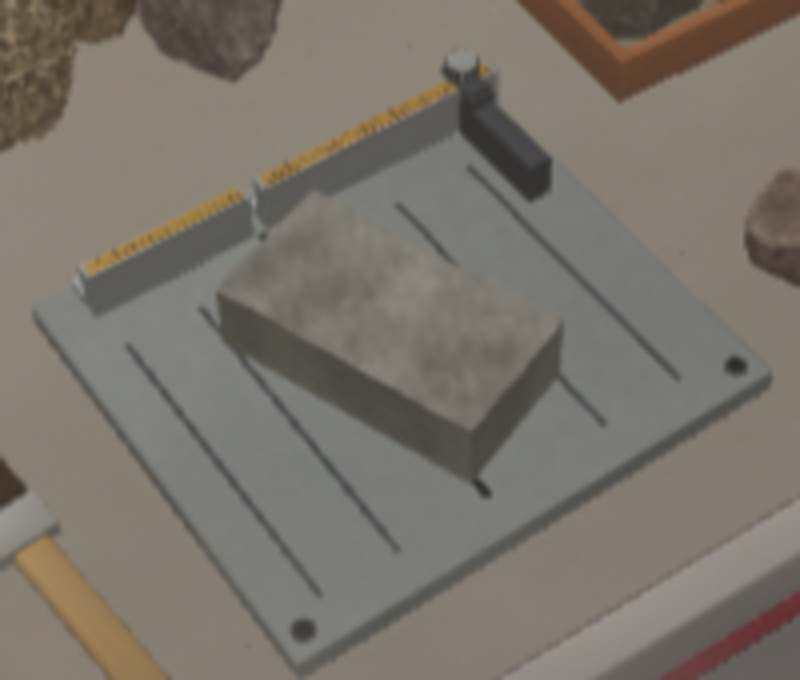

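Zoomed top view: block top corners are at (193,225), (358,155), (492,478) and (335,547). Plate corners are at (40,78), (68,640) and (700,602). The scene view shows the far end close to the blade gap with a clear strip before the fence.

```bash
cat >> h.py <<'E'
from scipy.optimize import least_squares
def fit(uv,local,z):
    w=p2w("top",uv,z)[:,:2];l=np.array(local,float)
    f=lambda p:(np.c_[l[:,0]*np.cos(p[2])-l[:,1]*np.sin(p[2])+p[0],l[:,0]*np.sin(p[2])+l[:,1]*np.cos(p[2])+p[1]]-w).ravel()
    s=least_squares(f,[*w.mean(0),0]);return s.x,s.fun
def seg(im):
    """block pose (world x,y,yaw of its x axis) from a BGR top picture"""
    a=cv2.GaussianBlur(im,(3,3),0).astype(int);m=((a[:,:,2]-a[:,:,0])>4).astype(np.uint8)
    pl=np.zeros_like(m)
    q=C2w([[-.133,-.147,.0],[.101,-.147,.0],[.101,.147,.0],[-.133,.147,.0]]);q[:,2]=.016
    cv2.fillPoly(pl,[w2p("top",q).round().astype(int)],1)
    m=cv2.morphologyEx(m*pl,cv2.MORPH_OPEN,np.ones((5,5)))
    c=max(cv2.findContours(m,0,2)[0],key=cv2.contourArea)
    w=p2w("top",c[:,0,:],.066)[:,:2]
    (cx,cy),s,a=cv2.minAreaRect((w*1000).astype(np.float32))
    b=cv2.boxPoints(((cx,cy),s,a));e1=b[1]-b[0];e2=b[2]-b[1]
    L=e1 if np.hypot(*e1)>np.hypot(*e2) else e2
    return np.array([cx/1000,cy/1000]),np.arctan2(L[1],L[0]),s,cv2.contourArea(c)
def C2w(P):
    P=np.atleast_2d(P).astype(float);c,s=np.cos(CAR[2]),np.sin(CAR[2])
    return np.c_[CAR[0]+c*P[:,0]-s*P[:,1],CAR[1]+s*P[:,0]+c*P[:,1],P[:,2:]]
def w2C(P):
    P=np.atleast_2d(P).astype(float);c,s=np.cos(CAR[2]),np.sin(CAR[2]);d=P[:,:2]-CAR[:2]
    return np.c_[c*d[:,0]+s*d[:,1],-s*d[:,0]+c*d[:,1]]
CAR=None
z=lambda l,k=5,o=(210,150):(np.array(l)+.5)/k-.5+np.array(o)
E
cat > /tmp/a.py <<'E'
import h;from h import *
h.CAR,r=fit(z([[40,78],[68,640],[700,602]]),[[.135,.15],[-.135,.15],[-.135,-.15]],.016)
print('car',h.CAR.round(4),np.degrees(h.CAR[2]),r.round(4))
b,r=fit(z([[193,225],[358,155],[492,478],[335,547]]),[[-.042,.08],[.042,.08],[.042,-.08],[-.042,-.08]],.065)
print('blk',b.round(4),np.degrees(b[2]-h.CAR[2]),r.round(4)*1000,'in car',w2C(b[:2]).round(4))
p,yaw,s,A=seg(cv2.imread('pics/top0.png'));print('seg',w2C(p).round(4),np.degrees(yaw-h.CAR[2])%180-90,s,A)
# fence face top edge check
print(w2C(p2w("top",z([[88,122],[292,105],[320,112],[590,95]]),.05)[:,:2]).round(4))
o=env.get_obs();Rt=R.from_quat(np.array(o['tcp_rot'])[[1,2,3,0]]).as_matrix()
print('tool yaw',np.degrees(np.arctan2(Rt[1,0],Rt[0,0])),'tcp in car',w2C(o['ee_pos']).round(4))
E
python3 /tmp/a.py
```

```text
car [0.5311 0.1987 0.0344] 1.969070355816267 [ 0.0005  0.0003 -0.0002  0.0013 -0.0002 -0.0017]
blk [ 0.5206  0.2082 -1.1929] -70.3182661706111 [ 0.1  1.4  1.2 -0.8  0.4 -3.9 -1.7  3.2] in car [[-0.0101  0.0098]]
seg [[-0.0106  0.0119]] -70.04483589370858 (159.65997314453125, 83.80687713623047) 2501.0
[[ 0.1045  0.1225]
 [ 0.1063  0.0273]
 [ 0.1022  0.0145]
 [ 0.102  -0.1107]]
tool yaw 15.062181857897379 tcp in car [[-0.3904 -0.8135]]
```

```bash
sed -i 's/^CAR=None/CAR=np.array([.5311,.1987,.03437])/' h.py
cat > pose.py <<'E'
from h import *
import sys
o=env.get_obs();Rt=R.from_quat(np.array(o['tcp_rot'])[[1,2,3,0]]).as_matrix()
print('t',round(o['time'],2),'tcp car mm',(w2C(o['ee_pos'])*1000).round(1),'z',round(o['ee_pos'][2]*1000,1),'yaw',round(np.degrees(np.arctan2(Rt[1,0],Rt[0,0])-CAR[2]),2),'tilt',(Rt[:2,2]).round(3),'F',np.round(o['force'],1))
if len(sys.argv)>1:
    im=env.capture("top")[:,:,::-1].copy();cv2.imwrite(sys.argv[1],im)
    p,yaw,s,A=seg(im);print('block car mm',(w2C(p)*1000).round(1),'th',round(90-np.degrees(yaw-CAR[2])%180,1)*-1,'size',np.round(s,1),A)
E
python3 -m handwheel '[0,0,0,0,0,6.55,0,0,0,0,0,6.55,3,-1,0,0,0,0,3,-1,0,0,0,0,3,-1,0,0,0,0,3,-1,0,0,0,0,3,-1,0,0,0,0,3,-1,0,0,0,0,3,-1,0,0,0,0,3,-1,0,0,0,0,3,-1,0,0,0,0,3,-1,0,0,0,0,3,-1,0,0,0,0,3,-1,0,0,0,0,3,-1,0,0,0,0,3,-1,0,0,0,0,3,-1,0,0,0,0]' 0
python3 -m handwheel '[0,-3.4,0,0,0,0,0,-3.4,0,0,0,0,0,-3.4,0,0,0,0,0,-3.4,0,0,0,0,0,-3.4,0,0,0,0,0,-3.4,0,0,0,0,0,-3.4,0,0,0,0,0,-3.4,0,0,0,0,0,-3.4,0,0,0,0,0,-3.4,0,0,0,0,0,-3.4,0,0,0,0,0,-3.4,0,0,0,0,0,-3.4,0,0,0,0,0,-3.4,0,0,0,0,0,-3.4,0,0,0,0,0,-3.4,0,0,0,0,0,-3.4,0,0,0,0,0,-3.4,0,0,0,0,0,0,0,0,0,0]'
python3 pose.py
```

```text
time: 1.87
ee_pos: [0.6148, -0.4617, 0.2313]
tcp_rot: [0.0, 1.0, 0.017, -0.0]
force: [-0.4, -0.2, 0.1]
grip_width: -0.0001
gripper_force: 0.0
time: 3.45
ee_pos: [0.5907, 0.1598, 0.2316]
tcp_rot: [-0.003, 1.0, 0.023, -0.0]
force: [-0.4, 1.2, 0.1]
grip_width: 0.0003
gripper_force: 0.0
t 3.45 tcp car mm [[ 58.3 -40.9]] z 231.6 yaw 0.69 tilt [-0.     0.007] F [-0.4  1.2  0.1]
```

```bash
python3 -m handwheel '[0,0,3,0,0,0,0,0,3,0,0,0,0,0,3,0,0,0,0,0,3,0,0,0,0,0,3,0,0,0,0,0,2,0,0,0,0,0,2,0,0,0,0,0,1,0,0,0,0,0,0.3,0,0,0,0,0,0,0,0,0]' >/dev/null
python3 pose.py pics/t1.png
```

```text
t 4.28 tcp car mm [[ 59.6 -51.7]] z 28.0 yaw -0.01 tilt [-0.001 -0.   ] F [ 0.9 -0.4  0.6]
block car mm [[-10.7  11.7]] th -70.0 size [160.1  84.2] 2444.5
```

```bash
python3 -m handwheel '[0,-0.7,0,0,0,0,0,-0.7,0,0,0,0,0,-0.6,0,0,0,0,0,-0.4,0,0,0,0,-0.05,-0.4,0,0,0,0,-0.05,-0.4,0,0,0,0,-0.05,-0.4,0,0,0,0,-0.05,-0.4,0,0,0,0,-0.05,-0.4,0,0,0,0,-0.05,-0.4,0,0,0,0,-0.05,-0.4,0,0,0,0,-0.05,-0.4,0,0,0,0,-0.05,-0.4,0,0,0,0,-0.05,-0.4,0,0,0,0,-0.05,-0.4,0,0,0,0]'|grep force
python3 pose.py pics/t2.png
```

```text
force: [2.6, -4.7, 3.8]
gripper_force: 2.3
t 5.58 tcp car mm [[54.8 15.9]] z 28.7 yaw -0.05 tilt [ 0.001 -0.001] F [ 2.6 -4.7  3.8]
block car mm [[-19.4 -18. ]] th 0.1 size [223.1 245. ] 7846.5
```

```bash
python3 -m handwheel '[-0.05,-0.4,0,0,0,0,-0.05,-0.4,0,0,0,0,-0.05,-0.4,0,0,0,0,-0.05,-0.4,0,0,0,0,0,0,0,0,0,0,0,1.5,0,0,0,0,0,1.5,0,0,0,0,0,0,-4,0,0,0,0,0,-4,0,0,0,0,0,-4,0,0,0,0,4,-4,0,0,0,0,4,0,0,0,0,0,4,0,0,0,0,0,4,0,0,0,0,0,4,0,0,0,0,0,0,0,0,0,0]'|grep force
python3 pose.py pics/t3.png
```

```text
force: [-0.0, -1.5, 0.8]
gripper_force: 0.0
t 6.97 tcp car mm [[  50.6 -200.6]] z 177.2 yaw -0.9 tilt [-0.002 -0.007] F [-0.  -1.5  0.8]
block car mm [[-21.9  35.9]] th -42.0 size [159.4  84.4] 2524.0
```

View pics/t3.png

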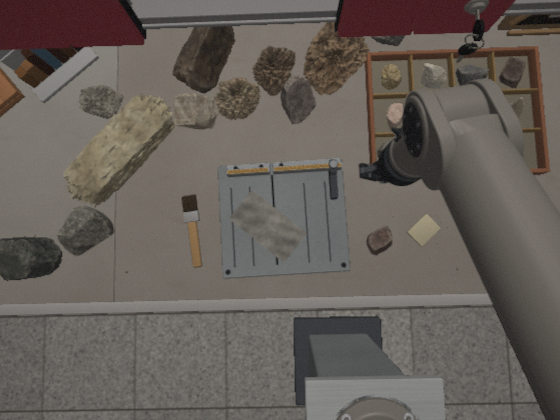

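Block is now at 42° with its centre at (-22, 36). In the picture it's clear of the fence, and the arm is off to the right. Next: the near end.

```bash
python3 -m handwheel '[-2,-3,0,0,0,0,-2,-3,0,0,0,0,-2,-3,0,0,0,0,-2,-3,0,0,0,0,-2,-3,0,0,0,0,-2,-3,0,0,0,0,-2,-3,0,0,0,0,-2,-3,0,0,0,0,-0.2,-0.3,0,0,0,0,0,0,0,0,0,0,0,0,0,0,0,0]' >/dev/null
python3 pose.py
```

```text
t 7.93 tcp car mm [[-110.1   55.5]] z 177.4 yaw 0.03 tilt [-0.    -0.001] F [ 1.  -0.3  0.2]
```

```bash
python3 -m handwheel '[0,0.5,3,0,0,0,0,0.5,3,0,0,0,0,0,3,0,0,0,0,0,3,0,0,0,0,0,2,0,0,0,0,0,0.9,0,0,0,0,0,0,0,0,0]' >/dev/null
python3 pose.py
python3 -m handwheel '[0.5,0.5,0,0,0,0,0.5,0.5,0,0,0,0,0.3,0.3,0,0,0,0,0.25,0.35,0,0,0,0,0.25,0.35,0,0,0,0,0.25,0.35,0,0,0,0,0.25,0.35,0,0,0,0,0.2,0.35,0,0,0,0,0.2,0.35,0,0,0,0,0.2,0.35,0,0,0,0,0.2,0.35,0,0,0,0]'|grep force
python3 pose.py
```

```text
t 8.52 tcp car mm [[-110.6   43.6]] z 26.7 yaw -0.16 tilt [-0.004 -0.003] F [-0.1 -1.3 -0.2]
force: [-2.5, 3.1, 2.3]
gripper_force: 1.7
t 9.43 tcp car mm [[-78.2   5.5]] z 29.3 yaw 0.03 tilt [0.001 0.001] F [-2.5  3.1  2.3]
```

```bash
python3 -m handwheel '[0,0,0,0,0,0,-1,-1,0,0,0,0,-1,-1,0,0,0,0,0,0,-4,0,0,0,0,0,-4,0,0,0,0,0,-4,0,0,0,0,-4,0,0,0,0,0,-4,0,0,0,0,0,-4,0,0,0,0,0,-4,0,0,0,0,0,-4,0,0,0,0,0,0,0,0,0,0]'|grep force
python3 pose.py pics/t4.png
```

```text
force: [-0.2, 1.8, -0.3]
gripper_force: 0.0
t 10.43 tcp car mm [[-100.4  233.9]] z 149.1 yaw 0.47 tilt [0.    0.008] F [-0.2  1.8 -0.3]
block car mm [[-8.5 25. ]] th -24.0 size [159.6  84.1] 2514.5
```

View pics/t4.png

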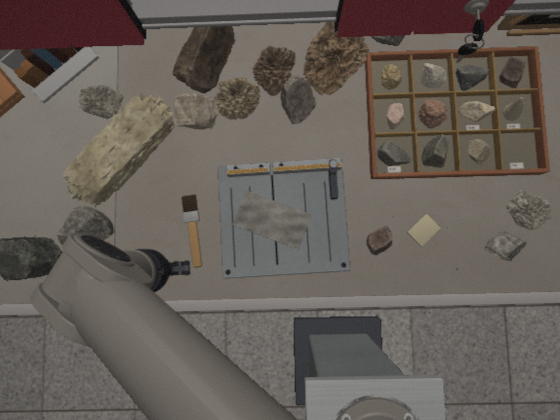

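Block at 24°, centre (-8.5, 25), clear of everything. I'll push the near end once more to get nearly square.

```bash
python3 -m handwheel '[0.03,3,0,0,0,0,0.03,3,0,0,0,0,0.03,3,0,0,0,0,0.03,3,0,0,0,0,0.03,3,0,0,0,0,0.03,3,0,0,0,0,0.03,3,0,0,0,0,0.03,2,0,0,0,0,0,0,0,0,0,0,0,0,3,0,0,0,0,0,3,0,0,0,0,0,3,0,0,0,0,0,2,0,0,0,0,0,1,0,0,0,0,0,0,0,0,0]' >/dev/null
python3 pose.py
```

```text
t 11.73 tcp car mm [[-97.8  -6.6]] z 26.8 yaw -0.05 tilt [-0.004 -0.003] F [-0.1 -0.6 -0.6]
```

```bash
python3 -m handwheel '[0.4,0,0,0,0,0,0.4,0,0,0,0,0,0.3,0,0,0,0,0,0.34,0.25,0,0,0,0,0.34,0.25,0,0,0,0,0.34,0.25,0,0,0,0,0.34,0.25,0,0,0,0,0.34,0.25,0,0,0,0,0.34,0.25,0,0,0,0,0.34,0.2,0,0,0,0,0.34,0.2,0,0,0,0,0.34,0.2,0,0,0,0,0,0,0,0,0,0,-2,0,0,0,0,0,-2,0,0,0,0,0,0,0,-4,0,0,0,0,0,-4,0,0,0]'|grep force
python3 -m handwheel '[0,-4,-4,0,0,0,0,-4,0,0,0,0,0,-4,0,0,0,0,0,-4,0,0,0,0,0,-4,0,0,0,0,0,-4,0,0,0,0,0,0,0,0,0,0]' >/dev/null
python3 pose.py pics/t5.png
```

```text
force: [1.8, 1.3, 0.4]
gripper_force: 0.0
t 13.73 tcp car mm [[-96.3 213.6]] z 139.2 yaw 0.53 tilt [0.001 0.01 ] F [-0.5  1.1 -0.4]
block car mm [[ 4.5 20.5]] th -7.1 size [159.5  85.2] 2529.0
```

Block at 7°, centre (4.5, 20.5). Now I'll push it forward with the open fingers as a two-point pusher.

```bash
python3 -m handwheel '[0,3,0,0,0,0,0,3,0,0,0,0,0,3,0,0,0,0,0,3,0,0,0,0,0,3,0,0,0,0,0,3,0,0,0,0,0,1.5,0,0,0,0,0,0,0,0,0,0,0,0,3,0,0,0,0,0,3,0,0,0,0,0,3,0,0,0,0,0,2,0,0,0,0,0,0.5,0,0,0,0,0,0,0,0,0]' 100 >/dev/null
python3 pose.py
python3 -m handwheel '[0.7,0,0,0,0,0,0.7,0,0,0,0,0,0.5,0,0,0,0,0,0.4,0,0,0,0,0,0.4,0,0,0,0,0,0.4,0,0,0,0,0,0.4,0,0,0,0,0,0.4,0,0,0,0,0,0.4,0,0,0,0,0,0.4,0,0,0,0,0,0.4,0,0,0,0,0,0.4,0,0,0,0,0,0.4,0,0,0,0,0,0.4,0,0,0,0,0,0.4,0,0,0,0,0,0.4,0,0,0,0,0,0.4,0,0,0,0,0]'|grep force
python3 pose.py
```

```text
t 14.95 tcp car mm [[-95.6   8. ]] z 22.1 yaw -0.0 tilt [-0.002 -0.001] F [-1.3 -0.1  0.3]
force: [-6.5, 0.1, 2.7]
gripper_force: 3.2
t 16.37 tcp car mm [[-23.    8.1]] z 22.2 yaw 0.06 tilt [-0.006 -0.003] F [-6.5  0.1  2.7]
```

```bash
python3 -m handwheel '[0.4,0,0,0,0,0,0.4,0,0,0,0,0,0.4,0,0,0,0,0,0.4,0,0,0,0,0,0.4,0,0,0,0,0,0.3,0,0,0,0,0]'|grep force
python3 -m handwheel '[0.2,0,0,0,0,0,0.2,0,0,0,0,0,0.2,0,0,0,0,0,0,0,0,0,0,0]'|grep force
python3 pose.py
```

```text
force: [-6.0, -0.2, 3.0]
gripper_force: 3.1
force: [-4.8, 0.2, 1.4]
gripper_force: 2.6
t 17.2 tcp car mm [[6.8 8.4]] z 22.2 yaw 0.06 tilt [-0.005 -0.002] F [-4.8  0.2  1.4]
```

```bash
python3 -m handwheel '[0.2,0,0,0,0,0,0.2,0,0,0,0,0,0,0,0,0,0,0]'|grep force
python3 pose.py
python3 -m handwheel '[0.2,0,0,0,0,0,0.2,0,0,0,0,0,0,0,0,0,0,0]'|grep force
python3 pose.py
```

```text
force: [-10.5, -0.9, 6.2]
gripper_force: 5.5
t 17.45 tcp car mm [[8.2 8.4]] z 22.1 yaw 0.09 tilt [-0.01  -0.003] F [-10.5  -0.9   6.2]
force: [-19.8, -2.0, 13.2]
gripper_force: 10.0
t 17.7 tcp car mm [[8.  8.4]] z 21.9 yaw 0.11 tilt [-0.018 -0.006] F [-19.8  -2.   13.2]
```

```bash
python3 -m handwheel '[-2,0,0,0,0,0,-2,0,0,0,0,0,0,0,-4,0,0,0,0,0,-4,0,0,0,0,0,-4,0,0,0,0,-4,0,0,0,0,0,-4,0,0,0,0,0,-4,0,0,0,0,0,-4,0,0,0,0,0,-4,0,0,0,0,0,0,0,0,0,0]' 0 >/dev/null
python3 pose.py pics/t6.png
```

```text
t 18.62 tcp car mm [[-25.8 219.9]] z 143.8 yaw 0.62 tilt [-0.    0.01] F [-1.1  1.2  1. ]
block car mm [[54.6 24.8]] th 0.1 size [ 75.2 158.9] 2181.5
```

```bash
python3 -m handwheel '[3,2.5,0,0,0,0,3,2.5,0,0,0,0,3,2,0,0,0,0,0,0,0,0,0,0,0,0,3,0,0,0,0,0,3,0,0,0,0,0,3,0,0,0,0,0,2,0,0,0,0,0,0.4,0,0,0,0,0,0,0,0,0]' >/dev/null
python3 pose.py
```

```text
t 19.5 tcp car mm [[ 66.6 136.6]] z 27.4 yaw -0.07 tilt [-0.003 -0.003] F [-0.3 -0.3  0.8]
```

```bash
python3 -m handwheel '[0,0.7,0,0,0,0,0,0.4,0,0,0,0,0,0.4,0,0,0,0,0,0.4,0,0,0,0,0,0.4,0,0,0,0,0,0.4,0,0,0,0,0,0.4,0,0,0,0,0,0.4,0,0,0,0,0,0.4,0,0,0,0,0,0.4,0,0,0,0,0,0.4,0,0,0,0,0,0.4,0,0,0,0,0,0.4,0,0,0,0,0,0.4,0,0,0,0,0,0.4,0,0,0,0,0,0,0,0,0,0]'|grep force
python3 pose.py
python3 -m handwheel '[0,0.3,0,0,0,0,0,0.3,0,0,0,0,0,0,0,0,0,0]'|grep force
python3 pose.py
```

```text
force: [-0.0, 4.3, 2.4]
gripper_force: 2.2
t 20.83 tcp car mm [[68. 78.]] z 30.9 yaw 0.03 tilt [0.003 0.005] F [-0.   4.3  2.4]
force: [0.3, 5.1, 3.8]
gripper_force: 2.6
t 21.08 tcp car mm [[68.1 72.4]] z 31.0 yaw 0.05 tilt [0.003 0.005] F [0.3 5.1 3.8]
```

```bash
for i in 1 2; do python3 -m handwheel '[0,0.25,0,0,0,0,0,0.25,0,0,0,0,0,0,0,0,0,0]'|grep -w force; python3 pose.py;done
python3 -m handwheel '[0,0.2,0,0,0,0,0,0.2,0,0,0,0,0,0,0,0,0,0]'|grep -w force; python3 pose.py
```

```text
force: [0.1, 6.1, 3.1]
t 21.33 tcp car mm [[68.1 67.7]] z 31.0 yaw 0.06 tilt [0.003 0.005] F [0.1 6.1 3.1]
force: [0.1, 5.4, 3.0]
t 21.58 tcp car mm [[68.1 62.7]] z 31.0 yaw 0.06 tilt [0.003 0.005] F [0.1 5.4 3. ]
force: [0.3, 9.6, 1.6]
t 21.83 tcp car mm [[67.7 62.1]] z 31.1 yaw 0.16 tilt [0.004 0.01 ] F [0.3 9.6 1.6]
```

```bash
python3 -m handwheel '[0,0.15,0,0,0,0,0,0.15,0,0,0,0,0,0,0,0,0,0]'|grep -w force
python3 -m handwheel '[0,-1.5,0,0,0,0,0,-1.5,0,0,0,0,0,0,-4,0,0,0,0,0,-4,0,0,0,0,0,-4,0,0,0,-2.5,3,0,0,0,0,-2.5,3,0,0,0,0,-2.5,3,0,0,0,0,-2.5,3,0,0,0,0,0,0,0,0,0,0,0,0,3,0,0,0,0,0,3,0,0,0,0,0,3,0,0,0,0,0,3,0,0,0,0,0,0.5,0,0,0,0,0,0,0,0,0]' 100 >/dev/null; python3 pose.py
```

```text
force: [-1.0, 14.6, 0.4]
t 23.42 tcp car mm [[-34.5 -38.6]] z 22.4 yaw -0.01 tilt [-0.005 -0.003] F [ 1.2 -0.3 -0.2]
```

```bash
python3 -m handwheel '[0.6,0,0,0,0,0,0.6,0,0,0,0,0,0.6,0,0,0,0,0,0.6,0,0,0,0,0,0.6,0,0,0,0,0,0.3,0,0,0,0,0,0.3,0,0,0,0,0,0.3,0,0,0,0,0,0.3,0,0,0,0,0,0.2,0,0,0,0,0,0.2,0,0,0,0,0,0,0,0,0,0,0]'|grep -w force; python3 pose.py
python3 -m handwheel '[0.2,0,0,0,0,0,0.1,0,0,0,0,0,0,0,0,0,0,0]'|grep -w force; python3 pose.py
```

```text
force: [-9.9, -2.0, 6.7]
t 24.42 tcp car mm [[  8.2 -38.2]] z 23.2 yaw 0.04 tilt [-0.01  -0.004] F [-9.9 -2.   6.7]
force: [-15.2, -1.3, 10.6]
t 24.67 tcp car mm [[  8.1 -38.3]] z 22.8 yaw 0.08 tilt [-0.016 -0.005] F [-15.2  -1.3  10.6]
```

Home against the fence at the same stop position (8.1) as before. I'll retreat and check.

```bash
python3 -m handwheel '[-2,0,0,0,0,0,-2,0,0,0,0,0,0,0,-4,0,0,0,0,0,-4,0,0,0,0,0,-4,0,0,0,0,-4,0,0,0,0,0,-4,0,0,0,0,0,-4,0,0,0,0,0,-4,0,0,0,0,0,-4,0,0,0,0,0,-4,0,0,0,0,0,-4,0,0,0,0,0,0,0,0,0,0]' >/dev/null
python3 pose.py pics/t7.png; python3 - <<'E'
from h import *
zoom("top",170,150,230,135,3.4,'pics/z7.png',cv2.imread('pics/t7.png'))
E
```

```text
t 25.75 tcp car mm [[-28.  253.5]] z 144.3 yaw 0.62 tilt [-0.002  0.009] F [-1.9  0.9  0.5]
block car mm [[ 54.5 -32.5]] th 0.1 size [ 75.5 158.2] 2186.5
```

View pics/z7.png

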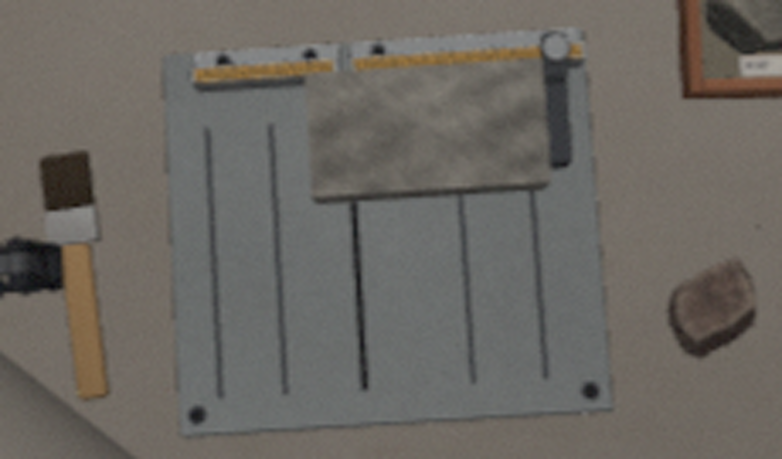

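The crop shows the block's long side flush along the fence (row ~65) and its right end flush on the stop (column ~550). The brush and dark stone are where they were, so I'm handing in.

```bash
python3 -m handwheel '[0,0,0,0,0,0,0,0,0,0,0,0]' >/dev/null; python3 -c "
from station import env
print(env.close_job())"
```

```text
the job is handed in; nothing more can be done
None
```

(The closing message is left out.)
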